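# Release the large bearing ball from its gravity feeder

### The arm

A 6-joint arm with a two-finger parallel gripper is mounted at the origin on the work surface. World frame = base frame: x ahead of the robot, y to its left, z up, the work surface at z = 0. Lengths are in mm, angles in rad, forces in N, time in s.
With the tool pointing down it reaches from about 400 to 925 mm from the base axis. Payload 12.5 kg.
Tool frame: the origin (TCP) lies on the centre line of the jaws, within the pads' length; the fingertips stand 19 mm ahead of it and the grasp point (between the pads) is the TCP; z points along the fingers, y is the line along which they close (so a half turn about z gives the same grasp; the last joint's range is limited). The gripper opens to 95 mm and grips with 3 to 60 N. Pads are 20 mm wide; open, the fingers measure 119 mm over their backs; the gripper's body (75 mm by 180 mm) begins 59 mm behind the grasp point.
Start: joints at [1.081, 0.491, 1.559, -0, 1.092, -0.106], TCP at [234.013, 579.554, 233.661] pointing down, gripper open.
Joint ranges: [-3.1, 3.1], [-0.84, 2.19], [0.05, 2.79], [-1.13, 4.28], [0.06, 2.93], [-2.69, 2.69]. Speed limits (rad/s): [2.22, 2.22, 2.79, 3.14, 3.14, 3.14].

### API

Orientations are given as [roll, pitch, yaw] about the fixed x, y, z axes, in that order (R = Rz(yaw) Ry(pitch) Rx(roll)).
In Python, from cell import state, read_camera, job_done gives the robot as it stands.
- The arm moves only by the tool arm_command, never from a script. Its argument "deltas" is a list of rows, each an object of numbers: "dx", "dy", "dz": the shift along the world's x, y, z in m; "yaw": the turn about the world's z in degrees. In form: [{"dx": .., "dy": .., "dz": .., "yaw": ..}, ...]. A call has 1 to 20 rows; each row shifts and turns the commanded pose from where the row before left it; what a row does not reach is not made up. A row lasts 1/10 s, in which the tool goes at most 50 mm and 8.59 degrees, less where a joint would pass 70% of its speed; a pose out of reach is approached as far as the arm can. A call with a gripper value outside its range is refused whole. "gripper" is the finger opening in m, from 0 to 0.0951, set as the call begins (left out, the last holds). The fingers move at their own pace and stop on an object; the grip force is fixed at half the most. Time passes only in rows, so rows that do not move let the fingers close. It gives the time, the measured TCP pose, the force, the opening and the grip force at its end, in the units of the state.
- state(): the state, without advancing time (a new reading comes with each control period).
- read_camera(name): name is "scene" or "top" or "wrist"; returns a dict with "color" (400x640x3 uint8, red, green, blue), "range_z" (400x640 float32, mm along the optical axis (not along the pixel's ray), 0 where there is no reading), "fx", "fy", "cx", "cy" (pixels), "k1" (the pictures are not rectified: a ray, as slopes to the right and down, at radius r is drawn at 1 + k1 r^2 times it, then the intrinsics apply), "extrinsics" (4x4, takes a point from camera to world coordinates). Camera axes: x right, y up, looking along -z (the intrinsics and any distortion apply to the point x, -y, -z); pixel columns grow to the right and rows downward; lengths in mm; the calibration is good to about 2 mm. A picture is of the moment at which its call begins.
- job_done(): hands the job in; it is judged then, once.
The state is a dict: "t": time; "joints": joint angles; "qvel": joint speeds; "tau": joint torques, N m; "eef_pos": TCP position; "tcp_rot": TCP orientation; "ft_force": force on the tool from outside, world axes, zero at the start; "moment": the same for the moment, N m; "opening": opening from 0.0 (shut) to 1.0 (fully open); "grip_force": force on a finger pad.
Only numpy, scipy, OpenCV 4.12 (cv2) and the standard library are available. Lean on these libraries where they do the work, as an engineer would, in place of code of your own. Each camera call takes 0.05 s, during which the arm holds its last target. There are 200 camera calls.

### The job

One of the two ball feeders holds the larger bearing ball. Press down the pad of that feeder's rocking lever with the fingertips so that its gate lifts, keep it pressed until the large ball has rolled into the catch tray, then let go so that the gate drops shut. Do not touch either ball with the robot, leave the other feeder's gate shut with the small ball waiting behind it, and leave everything else on the bench where it is.

Things in the scene. Friction and masses are not known exactly. Their poses are not given: they have to be found in the camera images.
- feeder_a: Ball feeder fixed to the bench, on the robot's left (+y): a 260 (x) x 190 (y) x 15 mm plywood board with a sloping ball ramp, a catch tray and a rocking lever that crosses it along y at x = 0. Origin: centre of the board's underside, z up. The lever's axis, on a bracket 95 mm tall, is at y = +30, z = 85 mm; its pad at y = +100 mm, over the board's edge, its gate over the ramp at y = -45 mm.
- gate_a (a point): Fixed point on feeder_a's ramp surface under the gate plate, 40 mm above the bench (feeder x 0, y -45 mm). Axes as the feeder's. The dark steel ramp, 46 mm wide with 14 mm walls, runs along x and falls 8 degrees towards -x, from x = +118 to -50 mm. The ball waits against the gate on its +x side.
- tray_a (a point): Centre of the floor of feeder_a's steel catch tray, below the ramp's low end, 19 mm above the bench (feeder x -87, y -45 mm). Axes as the feeder's. Open at the top, inside 72 (x) x 56 (y) mm, rim 57 mm above the bench.
- pad_a (a point): Centre of the top face of the press pad of feeder_a's lever: a dark steel plate 28 x 28 mm, 8 mm thick, its top 93 mm above the bench at rest. It lies 70 mm from the lever's axis and sinks about 37 mm when fully pressed, tilting with the lever.
- lever_a (a joint): Angle of feeder_a's lever, rad: 0 = at rest, gate down and shut; grows as the pad is pressed down, to a stop at 0.55. The large ball passes under the gate from about 0.42. A spring returns the lever: about 2 N on the pad to start it, 5 N to hold it at the stop.
- feeder_b: Ball feeder fixed to the bench, on the robot's right (-y): a 260 (x) x 190 (y) x 15 mm plywood board with a sloping ball ramp, a catch tray and a rocking lever that crosses it along y at x = 0. Origin: centre of the board's underside, z up. The lever's axis, on a bracket 95 mm tall, is at y = +30, z = 85 mm; its pad at y = +100 mm, over the board's edge, its gate over the ramp at y = -45 mm.
- gate_b (a point): Fixed point on feeder_b's ramp surface under the gate plate, 40 mm above the bench (feeder x 0, y -45 mm). Axes as the feeder's. The dark steel ramp, 46 mm wide with 14 mm walls, runs along x and falls 8 degrees towards -x, from x = +118 to -50 mm. The ball waits against the gate on its +x side.
- tray_b (a point): Centre of the floor of feeder_b's steel catch tray, below the ramp's low end, 19 mm above the bench (feeder x -87, y -45 mm). Axes as the feeder's. Open at the top, inside 72 (x) x 56 (y) mm, rim 57 mm above the bench.
- pad_b (a point): Centre of the top face of the press pad of feeder_b's lever: a dark steel plate 28 x 28 mm, 8 mm thick, its top 93 mm above the bench at rest. It lies 70 mm from the lever's axis and sinks about 37 mm when fully pressed, tilting with the lever.
- lever_b (a joint): Angle of feeder_b's lever, rad: 0 = at rest, gate down and shut; grows as the pad is pressed down, to a stop at 0.55. The large ball passes under the gate from about 0.42. A spring returns the lever: about 2 N on the pad to start it, 5 N to hold it at the stop.
- ball_large_center (a point): Centre of the large steel bearing ball, 32 mm across, 90 to 185 g. It waits at the gate of one of the two feeders; which one varies.
- ball_small_center (a point): Centre of the small steel bearing ball, 16 mm across, about 17 g. It waits at the gate of the other feeder.
- wing_nut: Bystander: steel wing nut, 46 mm across the wings, 22 mm high, on feeder_a's board. Origin: centre of its underside.
- drift: Bystander: small brass drift, 20 mm across, 40 mm high, standing on feeder_b's board. Origin: centre of its underside.
- oiler: Bystander: small oil bottle, 40 mm across, 85 mm high, beyond the feeders. Origin: centre of its underside.
- tin: Bystander: open aluminium tin, 72 mm across, 50 mm high, beyond the feeders. Origin: centre of its underside.
- hammer: Bystander: hammer lying on the bench, far left. Origin: on the bench under the middle of the tool.
- screwdriver: Bystander: screwdriver lying on the bench, right. Origin: on the bench under the middle of the tool.
- race: Bystander: steel bearing race (ring), 60 mm across, 14 mm high, lying beyond the feeders. Origin: centre of its underside.

How it is judged (in metres and radians):
On the way, in this order (a step that is already met when the one before it is completed fails the run):
1. the lever of the large ball's feeder is pressed by the fingers at its pad and its gate lifted, the ball still behind or under the gate (((x of ball_large_center in the frame of feeder_a above -0.045 m and horizontal distance between ball_large_center and feeder_a below 0.13 m and value of joint lever_a above 0.3 rad and contact force between the fingers and feeder_a above 0.5 N and distance between the grasp point and pad_a below 0.08 m) or (x of ball_large_center in the frame of feeder_b above -0.045 m and horizontal distance between ball_large_center and feeder_b below 0.13 m and value of joint lever_b above 0.3 rad and contact force between the fingers and feeder_b above 0.5 N and distance between the grasp point and pad_b below 0.08 m))).
2. the large ball is in its feeder's catch tray (((x of ball_large_center in the frame of feeder_a between -0.126 and -0.048 m and y of ball_large_center in the frame of feeder_a between -0.078 and -0.012 m and z of ball_large_center in the frame of feeder_a between 0.012 and 0.048 m) or (x of ball_large_center in the frame of feeder_b between -0.126 and -0.048 m and y of ball_large_center in the frame of feeder_b between -0.078 and -0.012 m and z of ball_large_center in the frame of feeder_b between 0.012 and 0.048 m))), for 0.2 s.
At the end, for the whole second after the job is handed in: The large ball lies in its feeder's catch tray (its centre inside the tray's walls and below 48 mm above the bench) and rolls slower than 0.15 m/s, both levers are back at rest (below 0.05 rad) with their gates shut, and the small ball still waits on its ramp behind its gate (((x of ball_large_center in the frame of feeder_a between -0.126 and -0.048 m and y of ball_large_center in the frame of feeder_a between -0.078 and -0.012 m and z of ball_large_center in the frame of feeder_a between 0.012 and 0.048 m) or (x of ball_large_center in the frame of feeder_b between -0.126 and -0.048 m and y of ball_large_center in the frame of feeder_b between -0.078 and -0.012 m and z of ball_large_center in the frame of feeder_b between 0.012 and 0.048 m)) and value of joint each of lever_a, lever_b below 0.05 rad and ((x of ball_small_center in the frame of feeder_a between 0 and 0.12 m and y of ball_small_center in the frame of feeder_a between -0.075 and -0.015 m and z of ball_small_center in the frame of feeder_a between 0.03 and 0.09 m) or (x of ball_small_center in the frame of feeder_b between 0 and 0.12 m and y of ball_small_center in the frame of feeder_b between -0.075 and -0.015 m and z of ball_small_center in the frame of feeder_b between 0.03 and 0.09 m)) and linear speed of ball_large below 0.15 m/s); the robot touches nothing.
It fails at once if the robot touches a ball with more than 0.5 N (contact force between any of the fingers, the arm and ball_large above 0.5 N or contact force between any of the fingers, the arm and ball_small above 0.5 N).
It fails at once if a ball is lifted out (centre more than 100 mm above the bench) (height (world z) of any of ball_large_center, ball_small_center above 0.1 m).
It fails at once if the gate of the small ball's feeder is opened (lever past 0.12 rad) ((x of ball_small_center in the frame of feeder_a between 0 and 0.12 m and y of ball_small_center in the frame of feeder_a between -0.075 and -0.015 m and z of ball_small_center in the frame of feeder_a between 0.03 and 0.09 m and value of joint lever_a above 0.12 rad) or (x of ball_small_center in the frame of feeder_b between 0 and 0.12 m and y of ball_small_center in the frame of feeder_b between -0.075 and -0.015 m and z of ball_small_center in the frame of feeder_b between 0.03 and 0.09 m and value of joint lever_b above 0.12 rad)).
It fails at once if a bystander is moved more than 20 mm (distance of any of wing_nut, drift, oiler, tin, hammer, screwdriver, race from where it was at the start of the episode above 0.02 m).
It also fails if it takes over 38 s, if anything falls off the work surface, if the arm or the gripper's body presses on something with over 40 N, if the wrist force passes 120 N, or if a joint passes its speed limit or range.

## Working session

There is one attempt and no reset: what is moved stays moved. The work goes in short steps, Python scripts to look and compute and a tool call to move; the robot and the scene stay as the last step left them, time stands still between calls to the robot, and variables do not carry over. Pictures are saved under pics/ and viewed, at most 10 in all, crops included, and the job is handed in when it is done.

Besides the shell and the picture viewer there is one more tool, called after "Request:" in YAML: its name, and indented under it one key for each argument. arm_command: Moves the arm, as the interface text tells. Its arguments: {"type":"object","properties":{"deltas":{"type":"array"},"gripper":{"type":"number"}},"required":["deltas"]}

```bash
mkdir -p pics; cat > h.py <<'E'
import numpy as np,cv2
from cell import state,read_camera,job_done
def xyz(c):
    h,w=c["range_z"].shape; u,v=np.meshgrid(np.arange(w),np.arange(h))
    K=np.array([[c["fx"],0,c["cx"]],[0,c["fy"],c["cy"]],[0,0,1.]])
    p=cv2.undistortPoints(np.stack([u,v],-1).reshape(-1,1,2).astype(float),K,np.array([c["k1"],0,0,0.])).reshape(h,w,2)
    z=c["range_z"].astype(float); P=np.stack([p[...,0]*z,-p[...,1]*z,-z,np.ones_like(z)],-1)
    W=(P@np.array(c["extrinsics"]).T)[...,:3]; W[z==0]=np.nan; return W
E
python3 - <<'E'
from h import *
c=read_camera("top"); np.save("top.npy",xyz(c)); cv2.imwrite("pics/top.png",c["color"][...,::-1])
W=np.load("top.npy"); print(W[200,320],W[100,100],W[300,500]); print(state()["eef_pos"],state()["tcp_rot"])
E
```

```text
[6.12287716e+02 2.09151946e+01 2.95318528e-01] [1268.60901573 1150.20451978 -742.4216059 ] [ 283.87015522 -531.65947968   -0.71703033]
[233.9028363  579.35346085 233.10143683] [-3.14055884e+00 -1.15745226e-04  2.75780646e+00]
```

View pics/top.png

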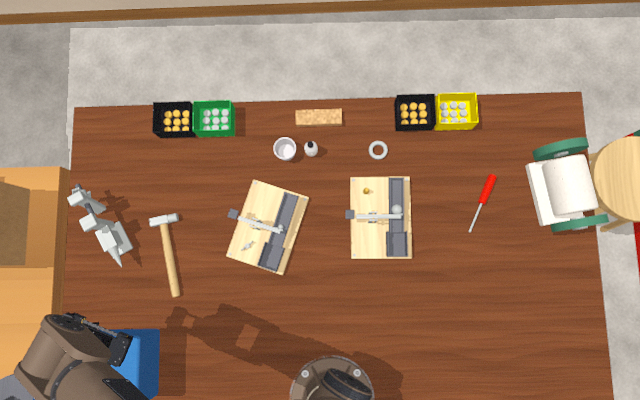

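The top view shows feeder_a (left, turned) around pixel (268,227) and feeder_b around (381,217). There may be a large ball at (397,210), so I'll zoom in and fit the positions.

```bash
python3 - <<'E'
from h import *
W=np.load("top.npy"); im=cv2.imread("pics/top.png")
cv2.imwrite("pics/crop.png",cv2.resize(im[165:280,220:420],(800,460),interpolation=cv2.INTER_CUBIC))
for n,(a,b) in dict(a=(222,315),b=(340,420)).items():
    m=np.zeros(W.shape[:2],bool); m[170:280,a:b]=1
    m&=(W[...,2]>9)&(W[...,2]<21)
    r=cv2.minAreaRect(W[m][:,:2].astype(np.float32)); print(n,r)
    m=np.zeros(W.shape[:2],bool); m[170:280,a:b]=1
    q=m&(W[...,2]>80)&(W[...,2]<110); ys,xs=np.where(q)
    # leftmost = pad
    k=q&(np.arange(640)[None]<xs.min()+9); print("pad",np.median(W[k],0),k.sum())
c=read_camera("scene"); cv2.imwrite("pics/scene.png",c["color"][...,::-1]); np.save("scene.npy",xyz(c))
E
```

```text
a ((542.1557006835938, 188.560302734375), (344.12518310546875, 296.1851501464844), 1.4104211330413818)
pad [564.9260199  284.09131066  94.08889529] 75
b ((525.6522827148438, -168.02821350097656), (338.2947692871094, 245.1995391845703), 1.12578284740448)
pad [554.78550905 -70.7338346   93.72075236] 90
```

View pics/crop.png

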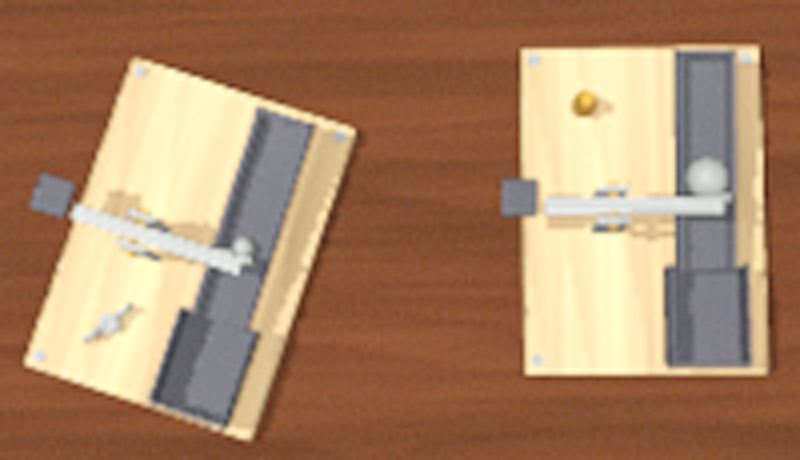

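View pics/scene.png

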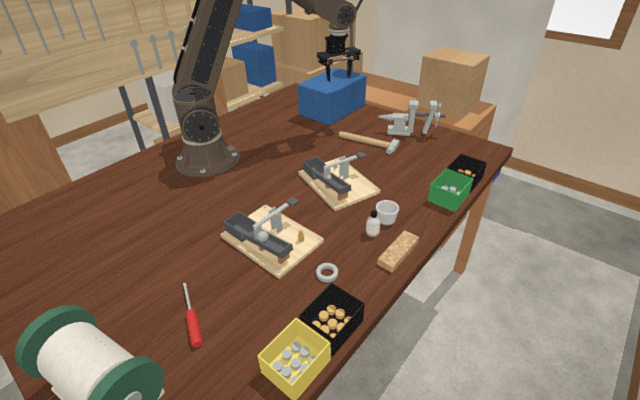

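The crop shows the large ball at feeder_b's gate (crop 707,177) and the small one at feeder_a's (242,248). pad_b is at crop (519,197), about (555, -71, 93) mm in world coordinates. The scene view agrees: the large ball is on the nearer feeder. I'll move above pad_b with the fingers closed.

Request:
arm_command:
  deltas:
    - {"dx":0.018,"dy":-0.036,"yaw":-3.8}
    - {"dx":0.018,"dy":-0.036,"yaw":-3.8}
    - {"dx":0.018,"dy":-0.036,"yaw":-3.8}
    - {"dx":0.018,"dy":-0.036,"yaw":-3.8}
    - {"dx":0.018,"dy":-0.036,"yaw":-3.8}
    - {"dx":0.018,"dy":-0.036,"yaw":-3.8}
    - {"dx":0.018,"dy":-0.036,"yaw":-3.8}
    - {"dx":0.018,"dy":-0.036,"yaw":-3.8}
    - {"dx":0.018,"dy":-0.036,"yaw":-3.8}
    - {"dx":0.018,"dy":-0.036,"yaw":-3.8}
    - {"dx":0.018,"dy":-0.036,"yaw":-3.8}
    - {"dx":0.018,"dy":-0.036,"yaw":-3.8}
    - {"dx":0.018,"dy":-0.036,"yaw":-3.8}
    - {"dx":0.018,"dy":-0.036,"yaw":-3.8}
    - {"dx":0.018,"dy":-0.036,"yaw":-3.8}
    - {"dx":0.018,"dy":-0.036,"yaw":-3.8}
    - {"dx":0.018,"dy":-0.036,"yaw":-3.8}
    - {"dx":0.018,"dy":-0.036,"yaw":-3.8}
    - {"dx":0}
    - {"dx":0}
  gripper: 0

```text
$.deltas[0]: bad value
```

```bash
python3 - <<'E'
from h import *
c=read_camera("wrist"); W=xyz(c); np.save("wrist.npy",W); cv2.imwrite("pics/wrist.png",c["color"][...,::-1])
s=state(); print({k:np.round(s[k],3) for k in("t","eef_pos","tcp_rot","ft_force","opening")})
m=(abs(W[...,0]-555)<40)&(abs(W[...,1]+66)<24)&(W[...,2]>86)&(W[...,2]<100)
P=W[m]; print(m.sum(),np.percentile(P,[1,50,99],axis=0))
E
```

```text
{'t': np.float64(0.15), 'eef_pos': array([233.933, 579.415, 233.217]), 'tcp_rot': array([-3.141, -0.   ,  2.758]), 'ft_force': array([-0.376, -0.149, -0.083]), 'opening': np.float64(0.999)}Traceback (most recent call last):
  File "<stdin>", line 5, in <module>
    return _quantile_unchecked(
        a, q, axis, out, overwrite_input, method, keepdims, weights)
    return _ureduce(a,
                    func=_quantile_ureduce_func,
    ...<5 lines>...
                    overwrite_input=overwrite_input,
                    method=method)
    r = func(a, **kwargs)
    result = _quantile(arr,
                       quantiles=q,
    ...<2 lines>...
                       out=out,
                       weights=wgt)
    slices_having_nans = np.isnan(arr[-1, ...])
                                  ~~~^^^^^^^^^
IndexError: index -1 is out of bounds for axis 0 with size 0
```

View pics/wrist.png

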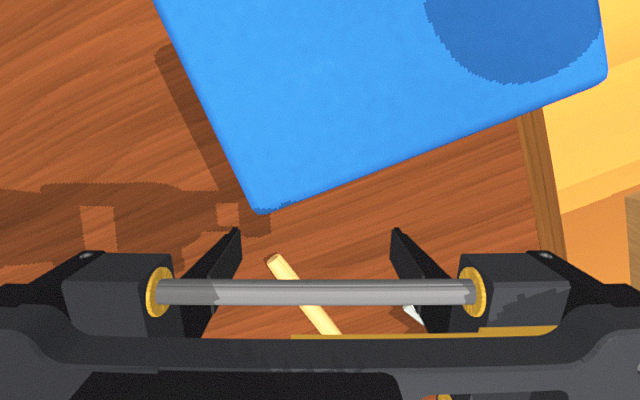

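The call was refused, probably because each row needs all four keys. The wrist view shows only the blue bin and the hammer handle below the open fingers. I'll send it again with full rows.

Request:
arm_command:
  deltas:
    - {"dx":0.018,"dy":-0.036,"dz":0,"yaw":-3.8}
    - {"dx":0.018,"dy":-0.036,"dz":0,"yaw":-3.8}
    - {"dx":0.018,"dy":-0.036,"dz":0,"yaw":-3.8}
    - {"dx":0.018,"dy":-0.036,"dz":0,"yaw":-3.8}
    - {"dx":0.018,"dy":-0.036,"dz":0,"yaw":-3.8}
    - {"dx":0.018,"dy":-0.036,"dz":0,"yaw":-3.8}
    - {"dx":0.018,"dy":-0.036,"dz":0,"yaw":-3.8}
    - {"dx":0.018,"dy":-0.036,"dz":0,"yaw":-3.8}
    - {"dx":0.018,"dy":-0.036,"dz":0,"yaw":-3.8}
    - {"dx":0.018,"dy":-0.036,"dz":0,"yaw":-3.8}
    - {"dx":0.018,"dy":-0.036,"dz":0,"yaw":-3.8}
    - {"dx":0.018,"dy":-0.036,"dz":0,"yaw":-3.8}
    - {"dx":0.018,"dy":-0.036,"dz":0,"yaw":-3.8}
    - {"dx":0.018,"dy":-0.036,"dz":0,"yaw":-3.8}
    - {"dx":0.018,"dy":-0.036,"dz":0,"yaw":-3.8}
    - {"dx":0.018,"dy":-0.036,"dz":0,"yaw":-3.8}
    - {"dx":0.018,"dy":-0.036,"dz":0,"yaw":-3.8}
    - {"dx":0.018,"dy":-0.036,"dz":0,"yaw":-3.8}
    - {"dx":0,"dy":0,"dz":0,"yaw":0}
    - {"dx":0,"dy":0,"dz":0,"yaw":0}
  gripper: 0.0

```text
t: 2.15
eef_pos: [557.8, -69.0, 233.1]
tcp_rot: [-3.141, -0.0, 1.563]
ft_force: [-1.0, -0.1, -0.5]
opening: 0.004
grip_force: 0.0
```

```bash
python3 - <<'E'
from h import *
c=read_camera("wrist"); W=xyz(c); cv2.imwrite("pics/wrist2.png",c["color"][...,::-1])
m=(abs(W[...,0]-555)<40)&(abs(W[...,1]+66)<24)&(W[...,2]>86)&(W[...,2]<100)
P=W[m]; print(m.sum()); 
if m.sum(): print(np.percentile(P,[1,50,99],axis=0)); ys,xs=np.where(m); print(xs.min(),xs.max(),ys.min(),ys.max())
E
```

```text
739
[[540.10346893 -88.99782817  87.66679783]
 [552.79897972 -68.24089385  92.46260903]
 [567.24116633 -54.66856011  94.05375889]]
299 325 181 213
```

View pics/wrist2.png

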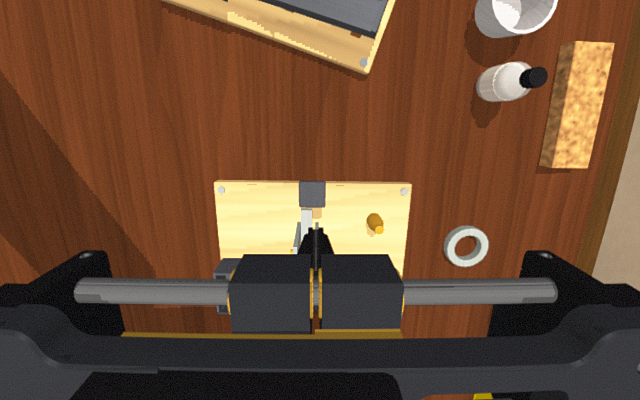

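The wrist view shows pad_b at pixel (312,194), just ahead of the closed fingers. In world coordinates its centre is about (554, -68.5) and its top about 93, so I'll shift and descend to just above it.

Request:
arm_command:
  deltas:
    - {"dx":-0.004,"dy":0.004,"dz":-0.02,"yaw":0}
    - {"dx":0,"dy":0,"dz":-0.03,"yaw":0}
    - {"dx":0,"dy":0,"dz":-0.03,"yaw":0}
    - {"dx":0,"dy":0,"dz":-0.025,"yaw":0}
    - {"dx":0,"dy":0,"dz":-0.01,"yaw":0}
    - {"dx":0,"dy":0,"dz":-0.005,"yaw":0}
    - {"dx":0,"dy":0,"dz":-0.005,"yaw":0}
    - {"dx":0,"dy":0,"dz":-0.005,"yaw":0}
    - {"dx":0,"dy":0,"dz":-0.005,"yaw":0}
    - {"dx":0,"dy":0,"dz":0,"yaw":0}
    - {"dx":0,"dy":0,"dz":0,"yaw":0}

```text
t: 3.3
eef_pos: [554.3, -64.4, 99.0]
tcp_rot: [3.141, 0.0, 1.564]
ft_force: [1.4, 2.7, 2.4]
opening: 0.005
grip_force: 1.5
```

Request:
arm_command:
  deltas:
    - {"dx":0,"dy":0,"dz":-0.005,"yaw":0}
    - {"dx":0,"dy":0,"dz":-0.005,"yaw":0}
    - {"dx":0,"dy":0,"dz":-0.005,"yaw":0}
    - {"dx":0,"dy":0,"dz":-0.004,"yaw":0}
    - {"dx":0,"dy":0,"dz":-0.003,"yaw":0}
    - {"dx":0,"dy":0,"dz":0,"yaw":0}
    - {"dx":0,"dy":0,"dz":0,"yaw":0}
    - {"dx":0,"dy":0,"dz":0,"yaw":0}
    - {"dx":0,"dy":0,"dz":0,"yaw":0}
    - {"dx":0,"dy":0,"dz":0,"yaw":0}
    - {"dx":0,"dy":0,"dz":0,"yaw":0}
    - {"dx":0,"dy":0,"dz":0,"yaw":0}
    - {"dx":0,"dy":0,"dz":0,"yaw":0}

```text
t: 4.6
eef_pos: [554.0, -64.4, 76.6]
tcp_rot: [3.142, -0.0, 1.564]
ft_force: [0.9, 2.3, 4.7]
opening: 0.003
grip_force: 2.4
```

```bash
python3 - <<'E'
from h import *
c=read_camera("scene"); im=c["color"][...,::-1]; cv2.imwrite("pics/s2.png",cv2.resize(im[170:290,200:360],(800,600),interpolation=cv2.INTER_CUBIC))
E
```

```text
(no output)
```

View pics/s2.png

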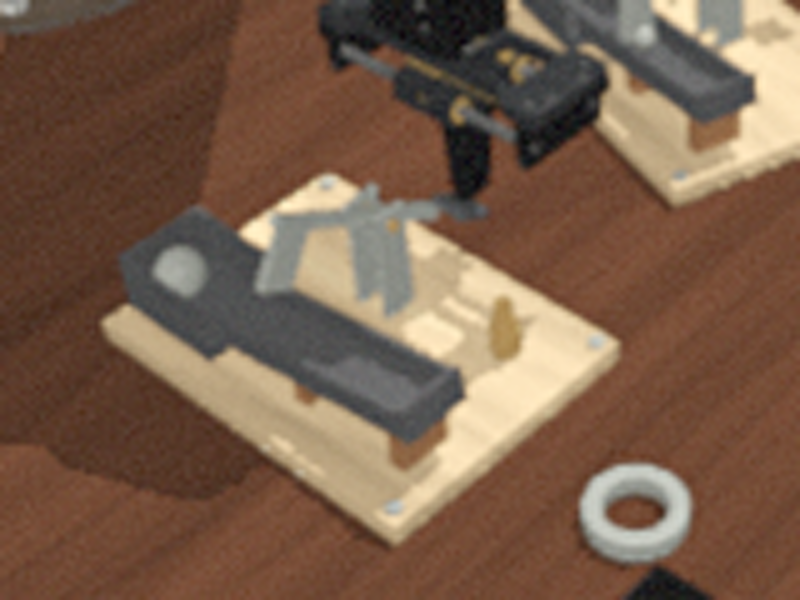

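The large ball is in the tray (crop 180,270), the gate is up and the small ball is still behind its gate at (645,35). I'll wait briefly, then let go.

Request:
arm_command:
  deltas:
    - {"dx":0,"dy":0,"dz":0,"yaw":0}
    - {"dx":0,"dy":0,"dz":0,"yaw":0}
    - {"dx":0,"dy":0,"dz":0,"yaw":0}
    - {"dx":0,"dy":0,"dz":0,"yaw":0}
    - {"dx":0,"dy":0,"dz":0.005,"yaw":0}
    - {"dx":0,"dy":0,"dz":0.008,"yaw":0}
    - {"dx":0,"dy":0,"dz":0.01,"yaw":0}
    - {"dx":0,"dy":0,"dz":0.01,"yaw":0}
    - {"dx":0,"dy":0,"dz":0.02,"yaw":0}
    - {"dx":0,"dy":0,"dz":0.03,"yaw":0}
    - {"dx":0,"dy":0,"dz":0.03,"yaw":0}
    - {"dx":0,"dy":0,"dz":0.03,"yaw":0}
    - {"dx":0,"dy":0,"dz":0,"yaw":0}
    - {"dx":0,"dy":0,"dz":0,"yaw":0}
    - {"dx":0,"dy":0,"dz":0,"yaw":0}
    - {"dx":0,"dy":0,"dz":0,"yaw":0}

```text
t: 6.25
eef_pos: [553.6, -64.5, 218.7]
tcp_rot: [-3.14, -0.0, 1.564]
ft_force: [0.6, -0.3, 0.5]
opening: 0.005
grip_force: 0.0
```

```bash
python3 - <<'E'
from h import *
c=read_camera("scene"); im=c["color"][...,::-1]; cv2.imwrite("pics/s3.png",cv2.resize(im[150:290,200:387],(800,600),interpolation=cv2.INTER_CUBIC))
E
```

```text
(no output)
```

View pics/s3.png

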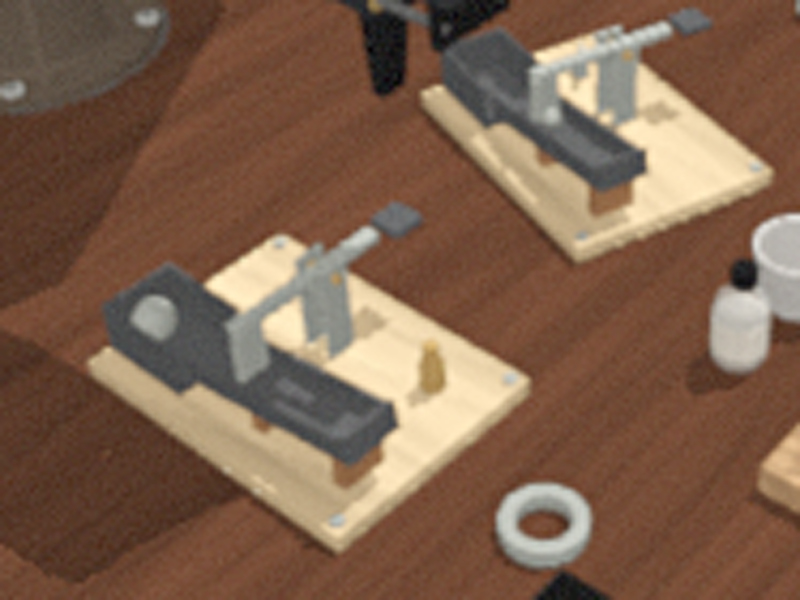

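The large ball lies in the tray (155,317), both gates are shut, and the small ball waits at its gate (550,115).

```bash
python3 -c "from cell import job_done; print(job_done())"
```

```text
the job is handed in; nothing more can be done
None
```

I pressed feeder_b's pad and the large ball rolled into its catch tray; the last picture shows both gates shut and the small ball still waiting at feeder_a, and the job is handed in (no verdict was returned).

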